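# Pack a panel controller in the test jig and hold it down on its spring contacts

### The arm

A 6-joint arm with a two-finger parallel gripper is mounted at the origin on a cart in front of the work surface, level with it; the furniture and walls round the work are solid. World frame = base frame: x ahead of the robot, y to its left, z up, the work surface at z = 0. Lengths are in m, angles in rad, forces in N, time in s.
With the tool pointing down it reaches from about 0.325 to 0.925 m from the base axis. Payload 3.1 kg.
Tool frame: the origin (TCP) lies midway between the tips of the shut fingers; the grasp point (between the pads) lies 19 mm behind it; z points along the fingers, y is the line along which they close (so a half turn about z gives the same grasp; the last joint's range is limited). The gripper opens to 85 mm and grips with 20 to 120 N. Pads are 22 mm wide; open, the fingers measure 114 mm over their backs; the gripper's body (76 mm by 85 mm) begins 54 mm behind the grasp point. The pads swing forward as they close: fully open they stand 13 mm farther back than shut.
Start: joints at [-1.382, 0.217, 1.613, -0, 1.311, -0.112], TCP at [0.185, -0.597, 0.231] pointing down, gripper open.
Joint ranges: [-2.75, 2.75], [-0.78, 2.1], [0.31, 2.55], [-1.13, 4.27], [0.13, 2.63], [-2.58, 2.58]. Speed limits (rad/s): [2.79, 2.79, 3.14, 3.14, 3.14, 3.14].

### API

Orientations are given as a rotation vector (axis times angle).
In Python, from bench import robot, imaging gives the robot as it stands.
- The arm moves only by the tool move_arm, never from a script. Its argument "commands" is a list of rows, each a list of 2 entries, a list of its own where there are three numbers: the shift along the tool's x, y, z in units of 2 cm (1.0 is 2 cm), then the turn about the tool's z in units of 4 degrees (1.0 is 4 degrees). In form: [[[dx, dy, dz], roll], ...]. A call has 1 to 10 rows; each row shifts and turns the commanded pose from where the row before left it, along the tool's axes as they then stand; what a row does not reach is not made up. A row lasts 1/10 s, in which the tool goes at most 50 mm and 8.59 degrees, less where a joint would pass 70% of its speed; a pose out of reach is approached as far as the arm can. A call with a number of a shift or a turn outside -1 to 1 is refused whole. A call with a gripper value outside its range is refused whole. "hand" is the opening, from 0 (shut) to 1 (fully open), set as the call begins (left out, the last holds). The fingers move at their own pace and stop on an object; "squeeze" is the grip in N (left out, the last holds). Time passes only in rows, so rows that do not move let the fingers close. It gives the time, the measured TCP pose, the force, the opening and the grip force at its end, in the units of the state.
- robot.get_obs(): the state, without advancing time (a new reading comes with each control period).
- imaging.snapshot(name): name is "side" or "top"; returns (picture, depth): 420x560x3 uint8, red, green, blue; 420x560 float32, m along the optical axis (not along the pixel's ray), 0 where there is no reading.
- imaging.camera_params(name): a dict with "intrinsics" (3x3 intrinsics, pixels), "k1" (the pictures are not rectified: a ray, as slopes to the right and down, at radius r is drawn at 1 + k1 r^2 times it, then the intrinsics apply), "view" (4x4, takes a point from world to camera coordinates). Camera axes: x right, y down, z forward; pixel columns grow to the right and rows downward; lengths in m; the calibration is good to about 2 mm. A picture is of the moment at which its call begins. camera_params takes no time and is no camera call.
- robot.hand_in(): hands the job in; it is judged then, once.
Trained networks look in the newest picture that a camera, given by its name, has taken for a name from the list of things; names that differ only in an ending like _2 or _b are one class to them, and where a whole thing is asked for, a point or a joint stands for the part that bears it (a point fixed in the world has none). Each returns a list of dicts, best first, with "conf" (0 to 1); they miss things now and then, are a little off and sometimes report something else, mostly with a low value. They report only what shows in the picture. A call takes as long as a camera call. They do not tell look-alikes from the thing itself.
- imaging.look_for(thing, camera): "point" ([x, y, z] in m, in the coordinates of the camera as it stood for that picture, good to about 4 mm: the middle of the surface that is visible of it).
- imaging.masks_of(thing, camera): "pixels" (420x560 bool, what is visible of it).
- imaging.spot_point(thing, camera): "point" ([x, y, z] in m, in the coordinates of the camera as it stood for that picture, good to about 4 mm: a listed point, or the origin of a listed thing).
The state is a dict: "time_s": time; "joint_positions": joint angles; "qvel": joint speeds; "tau": joint torques, N m; "eef_pos": TCP position; "tool_rot": TCP orientation; "wrist_force": force on the tool from outside, world axes, zero at the start; "wrist_torque": the same for the moment, N m; "grip_width": opening from 0.0 (shut) to 1.0 (fully open); "grip_force": force on a finger pad.
Only numpy, scipy, OpenCV 4.12 (cv2) and the standard library are available. Lean on these libraries where they do the work, as an engineer would, in place of code of your own. Each camera call takes 0.05 s, during which the arm holds its last target. There are 200 camera calls.

### The job

A panel controller stands face up in the aluminium test jig, sitting proud on its spring contacts. So that it cannot creep off them, take the thicker of the two white packing blocks from their stand, slide it down into the gap beside the controller, on the side where the gap is wide enough for it, until its shoulders rest on the jig's side plates, and let go of it. Then press the controller down, firmly but not with excessive force, until its face is flush with the tops of the side plates, and finish while still holding it pressed there for the test; leave the thin block, the multimeter, the spare controller and the screwdriver where they are.

Things in the scene. Friction and masses are not known exactly. Their poses are not given: they have to be found in the camera images.
- jig: Aluminium test jig, fixed; origin at the centre of its underside, z up. Foot plate 104 x 184 x 8 mm. Two side plates 10 mm thick, 164 mm long, flat tops 103 mm up, inner faces at x = +-25.5 mm, form an open-ended channel along y. The controller stands mid-channel; a stop block at y = +55 and one at -55 mm (+-1), in either order. Between them the channel is empty down to 8 mm above the bench.
- stop_long: Long aluminium stop block, fixed in the jig's channel: 54 mm along the jig's y, as wide as the channel, top level with the side plates (103 mm). Origin at the centre of its underside, 8 mm above the bench; axes parallel to the jig's. Between it and the controller are only about 4 mm: too narrow for either packing block.
- stop_short: Short stop block, like the long one but only 16 mm along the jig's y; origin at the centre of its underside. Between it and the controller is the wide gap of about 23 mm.
- controller_face (a point): Centre of the upturned flat face (48 x 48 mm, dark) of the black controller under test; loose in the channel, 3 mm play across it. The point's x axis points down. Face at start 109 mm above the bench, 6 mm proud of the side plates. Springs push back 3 N at first, 9 N when it is 6 mm down and flush, where it meets a firm stop. Its case bears at most 45 N.
- contacts (a joint): Travel of the spring contacts under the controller: 0 m = fully up (start), 0.006 m = pressed home on the stop, controller's face flush with the side plates.
- packer_thick_grip (a point): Centre of the grip tab (24 x 20 x 30 mm, x y z) of the thick white packing block, 90 g, 80 mm tall, z up. Tongue 47 x 20 x 40 mm, nose rounded 6 mm; on it the shoulder bar 75 x 20 x 10 mm, on that the tab. The point is 65 mm above the underside, 25 mm above the shoulders' underside. At start point 69 mm above the bench, tongue 18 mm deep in a loose slot; seated in the jig, x across the channel, 128 mm.
- packer_thin_grip (a point): The same point of the thin packing block, alike but only 14 mm thick (y); it stands in the stand's other slot, either one. To be left there.
- stand: Grey plastic stand of the packing blocks, fixed, 92 mm (x) x 124 mm (y) x 22 mm high; origin at the centre of its underside; two slots 50 x 24 mm at y = +28 and -28 mm, their floor 4 mm above the bench.
- multimeter: Hand multimeter, 144 x 80 x 42 mm, lying on its back; origin at the centre of its underside. Bystander.
- spare_controller: Another black panel controller, 87 x 48 x 48 mm, lying on its side behind the jig; origin under its middle. Bystander.
- screwdriver: Small screwdriver, 157 mm long, 17 mm thick, lying on the bench; origin at about its middle on the bench. Bystander.
Not all that is in view belongs to the job. Leave any red or turquoise look-alike of the part that bears controller_face alone.

How it is judged:
On the way, in this order (a step that is already met when the one before it is completed fails the run):
1. the thick packing block is in the wide gap, shoulders down on the side plates, and let go, the controller still proud (z of packer_thick_grip in the frame of jig between 0.1245 and 0.1305 m and x of packer_thick_grip in the frame of jig between -0.006 and 0.006 m and (y of packer_thick_grip in the frame of jig between 0.026 and 0.042 m or y of packer_thick_grip in the frame of jig between -0.042 and -0.026 m) and angle between the z axis of packer_thick_grip and the z axis of jig, either way round below 0.08 rad and y of controller_face in the frame of jig between -0.0075 and 0.0075 m and contact force between the fingers and packer_thick below 0.5 N and value of joint contacts below 0.003 m), for 0.2 s.
2. the fingers press the controller's face flush with the side plates (z of packer_thick_grip in the frame of jig between 0.1245 and 0.1305 m and x of packer_thick_grip in the frame of jig between -0.006 and 0.006 m and (y of packer_thick_grip in the frame of jig between 0.026 and 0.042 m or y of packer_thick_grip in the frame of jig between -0.042 and -0.026 m) and angle between the z axis of packer_thick_grip and the z axis of jig, either way round below 0.08 rad and y of controller_face in the frame of jig between -0.0075 and 0.0075 m and angle between the x axis of controller_face and the z axis of jig, either way round below 0.05 rad and value of joint contacts above 0.0045 m and z of controller_face in the frame of jig below 0.1045 m and contact force between the fingers and controller above 3 N), for 0.3 s.
At the end, for the whole second after the job is handed in: The fingers push on the controller (over 3 N), its face within 1.5 mm of flush with the side plates, upright, within 7.5 mm of the jig's middle; the thick block is upright in the wide gap, shoulders on the side plates within 3 mm (all of step 2); the arm keeps its last pose, push and grip.
It fails at once if the controller is pressed with more than 45 N (contact force between the fingers and controller above 45 N).
It fails at once if a bystander or the thin packing block is moved more than 25 mm (distance of any of packer_thin_grip, multimeter, spare_controller, screwdriver from where it was at the start of the episode above 0.025 m).
It also fails if it takes over 45 s, if anything falls off the work surface, if the arm or the gripper's body presses on something with over 40 N, if the wrist force passes 120 N, or if a joint passes its speed limit or range.

## Working session

There is one attempt and no reset: what is moved stays moved. The work goes in short steps, Python scripts to look and compute and a tool call to move; the robot and the scene stay as the last step left them, time stands still between calls to the robot, and variables do not carry over. Pictures are saved under pics/ and viewed, at most 10 in all, crops included, and the job is handed in when it is done.

Besides the shell and the picture viewer there is one more tool, called after "Emit:" by a JSON object that holds its "fn" and its "kwargs", one argument or row to a line. move_arm: Moves the arm, as the interface text tells. Shifts and turns lie within -1 to 1; 1 stands for 2 cm of shift or 4 degrees of turn. Its arguments: {"type":"object","properties":{"commands":{"type":"array","items":{"type":"array"}},"hand":{"type":"number"},"squeeze":{"type":"number"}},"required":["commands"]}

```bash
mkdir -p pics; ls
cat > h.py <<'E'
import numpy as np, cv2
from bench import robot, imaging
def snap(c,f=None):
    p,d=imaging.snapshot(c)
    if f: cv2.imwrite('pics/'+f,p[:,:,::-1])
    return p,d
def w(c,pt):
    V=np.array(imaging.camera_params(c)['view']); return (np.linalg.inv(V)@np.r_[pt,1])[:3]
def cloud(c,d):
    P=imaging.camera_params(c);K=np.array(P['intrinsics']);V=np.array(P['view'])
    h,ww=d.shape;u,v=np.meshgrid(np.arange(ww),np.arange(h))
    n=cv2.undistortPoints(np.stack([u,v],-1).reshape(-1,1,2).astype(float),K,np.array([P['k1'],0,0,0.])).reshape(h,ww,2)
    X=np.stack([n[...,0]*d,n[...,1]*d,d,np.ones_like(d)],-1)@np.linalg.inv(V).T
    X=X[...,:3]; X[d==0]=np.nan; return X
E
python3 - <<'E'
from h import *
for c in('top','side'):
    snap(c,c+'0.png')
    for t in('jig','stop_long','stop_short','controller_face','packer_thick_grip','packer_thin_grip','stand','multimeter','spare_controller','screwdriver'):
        print(c,t,[(round(r['conf'],2),w(c,r['point']).round(3).tolist()) for r in imaging.spot_point(t,c)[:3]])
print(robot.get_obs())
E
```

```text
pics
top jig [(0.67, [0.551, 0.012, -0.002])]
top stop_long [(0.66, [0.533, 0.063, 0.006]), (0.46, [0.545, 0.015, 0.108])]
top stop_short [(0.63, [0.556, -0.04, 0.008]), (0.23, [0.501, 0.275, 0.002])]
top controller_face [(0.96, [0.671, -0.148, 0.082]), (0.79, [0.624, 0.281, 0.08]), (0.78, [0.547, 0.016, 0.105])]
top packer_thick_grip [(0.76, [0.509, 0.299, 0.073]), (0.49, [0.501, 0.273, 0.001])]
top packer_thin_grip [(0.6, [0.495, 0.249, 0.067])]
top stand [(0.6, [0.498, 0.272, 0.005])]
top multimeter [(0.78, [0.529, -0.21, 0.001])]
top spare_controller [(0.85, [0.703, -0.019, -0.0])]
top screwdriver [(0.79, [0.687, 0.146, -0.002])]
side jig [(0.43, [0.498, 0.275, -0.002])]
side stop_long [(0.72, [0.532, 0.069, 0.006])]
side stop_short [(0.85, [0.552, -0.039, 0.004])]
side controller_face [(0.91, [0.625, 0.278, 0.078]), (0.89, [0.664, -0.149, 0.083]), (0.63, [0.544, 0.014, 0.103])]
side packer_thick_grip [(0.68, [0.505, 0.299, 0.065]), (0.48, [0.529, 0.07, 0.008])]
side packer_thin_grip [(0.55, [0.494, 0.247, 0.07])]
side stand [(0.58, [0.496, 0.275, -0.004])]
side multimeter []
side spare_controller [(0.92, [0.693, -0.019, 0.002])]
side screwdriver [(0.49, [0.683, 0.144, -0.003])]
{'time_s': 1.1, 'joint_positions': array([-1.38219768e+00,  2.16883830e-01,  1.61339628e+00, -3.45087182e-06,
        1.31130711e+00, -1.12208487e-01]), 'qvel': array([ 0.00202683, -0.00062759,  0.00050263, -0.00145453,  0.0020934 ,
       -0.00139558]), 'tau': array([-2.07094358e-04, -3.96903133e+01, -3.04260528e+01, -1.57741674e-04,
        8.80637072e-04,  6.28360340e-06]), 'eef_pos': array([ 0.18519942, -0.59694327,  0.23131224]), 'tool_rot': array([ 3.10612054e+00,  4.70727855e-01, -4.90961909e-06]), 'wrist_force': array([0.79977588, 0.35005425, 0.06956947]), 'wrist_torque': array([ 0.00675344, -0.02681056, -0.00534894]), 'grip_force': 0.0, 'grip_width': 0.9989093007579861}
```

View pics/top0.png

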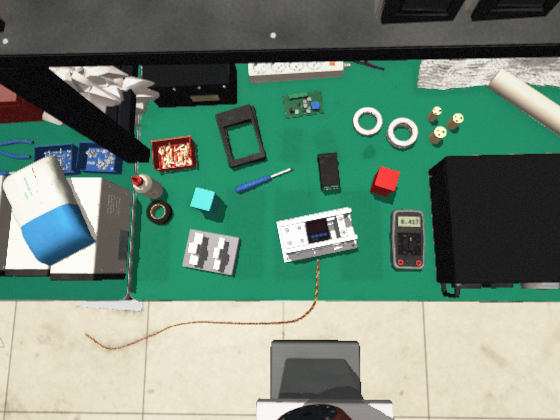

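View pics/side0.png

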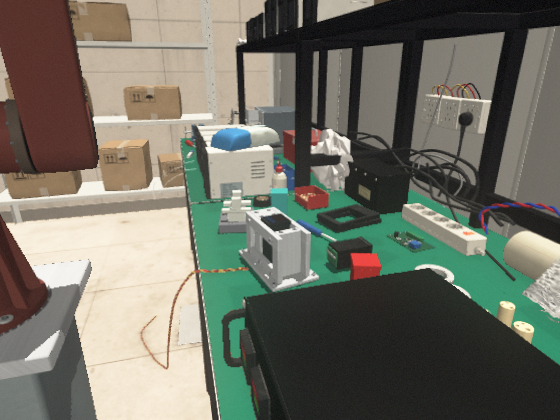

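Run:
```python
from h import *
for c in('top','side'):
    p,d=snap(c); X=cloud(c,d); z=X[...,2]
    def rep(n,m):
        q=X[m][:, :2].astype(np.float32)
        if len(q)<20: print(c,n,len(q));return
        # drop isolated pixels
        r=cv2.minAreaRect(q); print(c,n,len(q),'z',np.median(X[m][:,2]).round(4),'mean',q.mean(0).round(4),'rect',np.round(r[0],4),np.round(r[1],4),round(r[2],1))
    def box(a,b,e,f): return (X[...,0]>a)&(X[...,0]<b)&(X[...,1]>e)&(X[...,1]<f)
    g=p.max(2)
    k=np.ones((3,3),np.uint8)
    er=lambda m: cv2.morphologyEx(m.astype(np.uint8),cv2.MORPH_OPEN,k)>0
    J=box(.44,.66,-.1,.13)
    rep('jigtop',er(J&(abs(z-.103)<.005)&(g>90)))
    rep('face',er(J&(abs(z-.109)<.006)&(g<80)))
    S=box(.4,.6,.18,.37)
    rep('tabs+',er(S&(abs(z-.084)<.005)&(X[...,1]>.273)))
    rep('tabs-',er(S&(abs(z-.084)<.005)&(X[...,1]<.273)))
    rep('bar+',er(S&(abs(z-.054)<.005)&(X[...,1]>.273)))
    rep('bar-',er(S&(abs(z-.054)<.005)&(X[...,1]<.273)))
    rep('stand',er(S&(abs(z-.022)<.005)))
```

```text
top jigtop 1342 z 0.1022 mean [0.5419 0.0296] rect [0.5446 0.0146] [0.0713 0.1632] 11.3
top face 400 z 0.1085 mean [0.5451 0.0156] rect [0.5442 0.0153] [0.0476 0.0477] 11.3
top tabs+ 90 z 0.0835 mean [0.5074 0.3   ] rect [0.5072 0.2999] [0.0196 0.0234] 83.2
top tabs- 63 z 0.0834 mean [0.496  0.2454] rect [0.4957 0.2452] [0.0145 0.0228] 89.7
top bar+ 181 z 0.053 mean [0.5077 0.2999] rect [0.5075 0.301 ] [0.021  0.0745] 80.2
top bar- 117 z 0.0532 mean [0.4991 0.2453] rect [0.4968 0.2456] [0.0139 0.0727] 79.7
top stand 1158 z 0.0214 mean [0.4992 0.2675] rect [0.5017 0.2741] [0.1251 0.0919] 79.6
side jigtop 640 z 0.1027 mean [0.5377 0.0065] rect [0.5417 0.0121] [0.0718 0.1639] 11.8
side face 196 z 0.1087 mean [0.5404 0.0042] rect [0.5401 0.0098] [0.0435 0.0431] 10.6
side tabs+ 27 z 0.0834 mean [0.5056 0.2954] rect [0.5055 0.2958] [0.0176 0.0218] 80.2
side tabs- 27 z 0.0829 mean [0.4942 0.2406] rect [0.4946 0.2418] [0.009  0.0211] 74.3
side bar+ 67 z 0.0532 mean [0.5056 0.2956] rect [0.5049 0.2995] [0.0251 0.0716] 79.1
side bar- 99 z 0.0534 mean [0.5021 0.2432] rect [0.5293 0.2477] [0.144  0.0337] 4.3
side stand 243 z 0.0218 mean [0.4802 0.2408] rect [0.4986 0.2739] [0.1294 0.088 ] 78.4
```

The top view shows the jig at about (318,233) with the dark face at (317,230) and the wide gap to its right. The stand is at (211,252), with the thick block in its left slot and the thin one to the right. The red and turquoise cubes are look-alikes. The side view matches: the jig is at (275,250) and the stand at (235,212).

Next I roll the tool so it closes along the block's x axis.

Emit:
{"fn": "move_arm", "kwargs": {
  "commands": [
    [[0,0,0],-1],
    [[0,0,0],-1],
    [[0,0,0],-1],
    [[0,0,0],-1],
    [[0,0,0],-1],
    [[0,0,0],-1],
    [[0,0,0],-1],
    [[0,0,0],-1]
  ],
  "hand": 1
}}

```text
time_s: 2.0
eef_pos: [0.1852, -0.5969, 0.2313]
tool_rot: [-2.854, -1.313, -0.0]
wrist_force: [1.1, 0.7, 0.7]
grip_width: 1.003
grip_force: 0.0
```

Emit:
{"fn": "move_arm", "kwargs": {
  "commands": [
    [[0,0,0],-1],
    [[0,0,0],-1],
    [[0,0,0],-1],
    [[0,0,0],-1],
    [[0,0,0],-1],
    [[0,0,0],-1],
    [[0,0,0],-1],
    [[0,0,0],-0.75]
  ]
}}

```text
time_s: 2.8
eef_pos: [0.1852, -0.5969, 0.2313]
tool_rot: [-2.4, -2.027, 0.0]
wrist_force: [0.2, 0.0, 0.1]
grip_width: 0.996
grip_force: 0.0
```

```bash
cat >> h.py <<'E'
from scipy.spatial.transform import Rotation as Ro
def to(x,y,z,ang=None):
    o=robot.get_obs(); R=Ro.from_rotvec(o['tool_rot']).as_matrix()
    a=np.degrees(np.arctan2(R[1,0],R[0,0]))
    d=R.T@(np.array([x,y,z])-o['eef_pos'])
    print('t',round(o['time_s'],2),'pos',o['eef_pos'].round(4),'ang',round(a,2),'tilt',R[:,2].round(4),'F',np.round(o['wrist_force'],1),'w',round(o['grip_width'],3),'gf',round(o['grip_force'],1))
    print('units',(d/.02).round(2), 'roll', None if ang is None else round(-(ang-a)/4,2))
E
python3 - <<'E'
from h import *
to(.507,.2997,.20,80.2)
E
```

```text
t 2.8 pos [ 0.1852 -0.5969  0.2313] ang 80.38 tilt [-0.  0. -1.] F [0.2 0.  0.1] w 0.996 gf 0.0
units [46.89  8.37  1.56] roll 0.04
```

Emit:
{"fn": "move_arm", "kwargs": {
  "commands": [
    [[1,0.18,0],0],
    [[1,0.18,0],0],
    [[1,0.18,0],0],
    [[1,0.18,0],0],
    [[1,0.18,0],0],
    [[1,0.18,0],0],
    [[1,0.18,0],0],
    [[1,0.18,0],0],
    [[1,0.18,0],0],
    [[1,0.18,0],0]
  ]
}}

```text
time_s: 3.8
eef_pos: [0.2549, -0.4051, 0.2314]
tool_rot: [2.402, 2.024, -0.0]
wrist_force: [0.5, -0.2, 0.9]
grip_width: 1.0
grip_force: 0.0
```

Emit:
{"fn": "move_arm", "kwargs": {
  "commands": [
    [[1,0.18,0],0],
    [[1,0.18,0],0],
    [[1,0.18,0],0],
    [[1,0.18,0],0],
    [[1,0.18,0],0],
    [[1,0.18,0],0],
    [[1,0.18,0],0],
    [[1,0.18,0],0],
    [[1,0.18,0],0],
    [[1,0.18,0],0]
  ]
}}

```text
time_s: 4.8
eef_pos: [0.3242, -0.2139, 0.2315]
tool_rot: [2.402, 2.024, 0.0]
wrist_force: [0.6, -0.2, -0.1]
grip_width: 0.993
grip_force: 0.0
```

Emit:
{"fn": "move_arm", "kwargs": {
  "commands": [
    [[1,0.18,0],0],
    [[1,0.18,0],0],
    [[1,0.18,0],0],
    [[1,0.18,0],0],
    [[1,0.18,0],0],
    [[1,0.18,0],0],
    [[1,0.18,0],0],
    [[1,0.18,0],0],
    [[1,0.18,0],0],
    [[1,0.18,0],0]
  ]
}}

```text
time_s: 5.8
eef_pos: [0.3935, -0.0229, 0.2315]
tool_rot: [2.402, 2.024, 0.001]
wrist_force: [-0.3, 0.6, 0.4]
grip_width: 0.998
grip_force: 0.0
```

Emit:
{"fn": "move_arm", "kwargs": {
  "commands": [
    [[1,0.18,0],0],
    [[1,0.18,0],0],
    [[1,0.18,0],0],
    [[1,0.18,0],0],
    [[1,0.18,0],0],
    [[1,0.18,0],0],
    [[1,0.18,0],0],
    [[1,0.18,0],0],
    [[1,0.18,0],0],
    [[1,0.18,0],0]
  ]
}}

```text
time_s: 6.8
eef_pos: [0.4628, 0.1681, 0.2314]
tool_rot: [2.402, 2.024, 0.0]
wrist_force: [0.6, 0.1, 0.3]
grip_width: 0.997
grip_force: 0.0
```

Run:
```python
from h import *
to(.507,.2997,.13,80.2)
```

```text
t 6.8 pos [0.4628 0.1681 0.2314] ang 80.25 tilt [ 2.e-04  0.e+00 -1.e+00] F [0.6 0.1 0.3] w 0.997 gf 0.0
units [6.86 1.06 5.07] roll 0.01
```

Emit:
{"fn": "move_arm", "kwargs": {
  "commands": [
    [[1,0.15,0.5],0],
    [[1,0.15,0.5],0],
    [[1,0.15,0.5],0],
    [[1,0.15,0.5],0],
    [[1,0.15,0.5],0],
    [[1,0.15,0.5],0],
    [[0.8,0.1,0.5],0],
    [[0,0,0.7],0],
    [[0,0,0.7],0],
    [[0,0,0],0]
  ]
}}

```text
time_s: 7.8
eef_pos: [0.503, 0.296, 0.13]
tool_rot: [-2.402, -2.023, 0.01]
wrist_force: [-1.3, 0.0, 0.1]
grip_width: 0.998
grip_force: 0.0
```

Run:
```python
from h import *
to(.507,.2997,.058,80.2)
p,d=snap('top'); X=cloud('top',d)
to(.507,.2997,.058,80.2)
cv2.imwrite('pics/a.png',cv2.resize(p[190:310,130:290,::-1],None,fx=4,fy=4))
p,d=snap('side'); cv2.imwrite('pics/b.png',cv2.resize(p[140:260,180:340,::-1],None,fx=4,fy=4))
```

```text
t 7.8 pos [0.503 0.296 0.13 ] ang 80.22 tilt [-0.0058 -0.0029 -1.    ] F [-1.3  0.   0.1] w 0.998 gf 0.0
units [0.23 0.18 3.6 ] roll 0.0
t 7.85 pos [0.5039 0.2963 0.1314] ang 80.2 tilt [-0.0038 -0.002  -1.    ] F [ 0.1  0.1 -0.9] w 1.0 gf 0.0
units [0.2  0.13 3.67] roll 0.0
```

View pics/b.png

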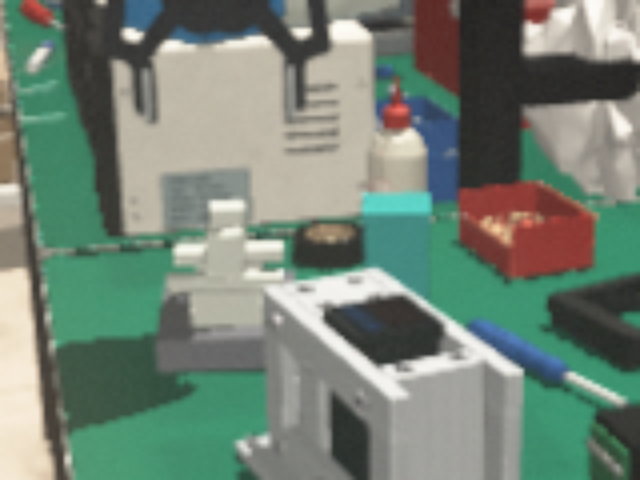

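The open fingers, at crop columns 145 and 298, straddle the tab at about 226. I can descend.

Emit:
{"fn": "move_arm", "kwargs": {
  "commands": [
    [[0.2,0.13,0.5],0],
    [[0,0,0.8],0],
    [[0,0,0.8],0],
    [[0,0,0.7],0],
    [[0,0,0.5],0],
    [[0,0,0.3],0],
    [[0,0,0],0],
    [[0,0,0],0]
  ]
}}

```text
time_s: 8.7
eef_pos: [0.5091, 0.3013, 0.0615]
tool_rot: [2.402, 2.024, 0.001]
wrist_force: [1.0, -0.3, -0.1]
grip_width: 1.002
grip_force: 0.0
```

Run:
```python
from h import *
to(.507,.2997,.058,80.2)
```

```text
t 8.7 pos [0.5091 0.3013 0.0615] ang 80.23 tilt [ 4.e-04  2.e-04 -1.e+00] F [ 1.  -0.3 -0.1] w 1.002 gf 0.0
units [-0.1  -0.09  0.18] roll 0.01
```

Emit:
{"fn": "move_arm", "kwargs": {
  "commands": [
    [[-0.1,-0.08,0.15],0],
    [[0,0,0],0]
  ]
}}

```text
time_s: 8.9
eef_pos: [0.5069, 0.2994, 0.0586]
tool_rot: [2.402, 2.024, 0.0]
wrist_force: [0.0, 0.2, -0.6]
grip_width: 0.997
grip_force: 0.0
```

Emit:
{"fn": "move_arm", "kwargs": {
  "commands": [
    [[0,0,0],0],
    [[0,0,0],0],
    [[0,0,0],0],
    [[0,0,0],0],
    [[0,0,0],0],
    [[0,0,0],0],
    [[0,0,0],0],
    [[0,0,0],0]
  ],
  "hand": 0,
  "squeeze": 45
}}

```text
time_s: 9.7
eef_pos: [0.507, 0.2995, 0.0585]
tool_rot: [2.402, 2.024, 0.0]
wrist_force: [-0.3, -0.7, 0.5]
grip_width: 0.268
grip_force: 47.7
```

Emit:
{"fn": "move_arm", "kwargs": {
  "commands": [
    [[0,0,-0.5],0],
    [[0,0,-0.8],0],
    [[0,0,-0.8],0],
    [[0,0,-0.9],0],
    [[0,0,-0.9],-0.88],
    [[0,0,-0.9],-0.88],
    [[0,0,-0.9],-0.88],
    [[0,0,-0.8],-0.88],
    [[0,0,-0.6],-0.88],
    [[0,0,0],-0.88]
  ]
}}

```text
time_s: 10.7
eef_pos: [0.5089, 0.3004, 0.2052]
tool_rot: [1.985, 2.43, 0.01]
wrist_force: [-0.1, 0.6, 0.2]
grip_width: 0.274
grip_force: 47.5
```

Run:
```python
from h import *
p,d=snap('side'); X=cloud('side',d)
to(.5516,-.0202,.2,101.3)
p,d=snap('top'); X=cloud('top',d)
to(.5516,-.0202,.2,101.3)
# stop positions in jig frame from top: brightness strip / long gap
c0=np.array([.5446,.0146]);a=np.radians(11.3);Rj=np.array([[np.cos(a),np.sin(a)],[-np.sin(a),np.cos(a)]])
L=(X[...,:2]-c0)@Rj.T
m=(abs(L[...,0])<.012)&(abs(L[...,1])<.085)
for k in np.arange(-84,84,4):
    q=m&(abs(L[...,1]*1000-k)<=2)
    if q.any(): print(k, np.median(X[q][:,2]).round(3), p[q].mean().round(0),end=' | ')
```

```text
t 10.75 pos [0.5083 0.3001 0.204 ] ang 101.59 tilt [ 0.0051  0.0022 -1.    ] F [ 0.5  0.1 -0.2] w 0.271 gf 47.5
units [-16.12  -1.1    0.18] roll 0.07
t 10.8 pos [0.5077 0.2999 0.2029] ang 101.35 tilt [ 0.0034  0.0015 -1.    ] F [ 0.2 -0.8 -1.1] w 0.27 gf 47.5
units [-16.12  -1.     0.13] roll 0.01
-84 0.007 207.0 | -80 0.008 221.0 | -76 0.007 218.0 | -60 0.102 250.0 | -56 0.103 249.0 | -52 0.102 250.0 | -48 0.095 169.0 | -44 0.023 148.0 | -40 0.007 220.0 | -36 0.007 184.0 | -32 0.007 108.0 | -24 0.107 68.0 | -20 0.108 31.0 | -16 0.109 40.0 | -12 0.109 40.0 | -8 0.109 38.0 | -4 0.11 41.0 | 0 0.109 38.0 | 4 0.109 42.0 | 8 0.108 39.0 | 12 0.108 38.0 | 16 0.108 40.0 | 20 0.109 32.0 | 24 0.105 101.0 | 28 0.102 249.0 | 32 0.101 253.0 | 36 0.102 248.0 | 40 0.102 247.0 | 44 0.102 253.0 | 48 0.102 254.0 | 52 0.102 254.0 | 56 0.103 254.0 | 60 0.102 254.0 | 64 0.102 249.0 | 68 0.102 247.0 | 72 0.102 253.0 | 76 0.102 254.0 | 80 0.102 251.0 |
```

Emit:
{"fn": "move_arm", "kwargs": {
  "commands": [
    [[-1,-0.06,0],0],
    [[-1,-0.06,0],0],
    [[-1,-0.06,0],0],
    [[-1,-0.06,0],0],
    [[-1,-0.06,0],0],
    [[-1,-0.06,0],0],
    [[-1,-0.06,0],0],
    [[-1,-0.06,0],0]
  ]
}}

```text
time_s: 11.6
eef_pos: [0.5289, 0.1399, 0.2008]
tool_rot: [1.992, 2.429, 0.0]
wrist_force: [0.4, -0.5, -1.5]
grip_width: 0.271
grip_force: 47.5
```

Emit:
{"fn": "move_arm", "kwargs": {
  "commands": [
    [[-1,-0.06,0],0],
    [[-1,-0.06,0],0],
    [[-1,-0.06,0],0],
    [[-1,-0.06,0],0],
    [[-1,-0.06,0],0],
    [[-1,-0.06,0],0],
    [[-1,-0.06,0],0],
    [[-0.8,-0.06,0],0],
    [[-0.3,0,0],0],
    [[0,0,0],0]
  ]
}}

```text
time_s: 12.6
eef_pos: [0.5516, -0.0205, 0.2005]
tool_rot: [-1.993, -2.429, -0.0]
wrist_force: [0.8, -0.1, -1.1]
grip_width: 0.268
grip_force: 47.5
```

Run:
```python
from h import *
imaging.camera_params('top')
p,d=snap('top'); X=cloud('top',d)
to(.5516,-.0202,.16,101.3)
cv2.imwrite('pics/c.png',cv2.resize(p[190:280,250:380,::-1],None,fx=5,fy=5))
p,d=snap('side'); X=cloud('side',d)
cv2.imwrite('pics/d.png',cv2.resize(p[140:280,220:360,::-1],None,fx=4,fy=4))
to(.5516,-.0202,.16,101.3)
to(.5516,-.0202,.16,101.3)
```

```text
t 12.65 pos [ 0.5514 -0.0199  0.2004] ang 101.3 tilt [-1.e-04  6.e-04 -1.e+00] F [ 0.1  0.1 -0.9] w 0.266 gf 47.5
units [-0.02  0.01  2.02] roll -0.0
t 12.7 pos [ 0.5513 -0.0195  0.2003] ang 101.34 tilt [-2.e-04  6.e-04 -1.e+00] F [-0.2 -0.1 -0.4] w 0.267 gf 47.5
units [-0.04  0.01  2.02] roll 0.01
t 12.7 pos [ 0.5513 -0.0195  0.2003] ang 101.34 tilt [-2.e-04  6.e-04 -1.e+00] F [-0.2 -0.1 -0.4] w 0.267 gf 47.5
units [-0.04  0.01  2.02] roll 0.01
```

View pics/c.png

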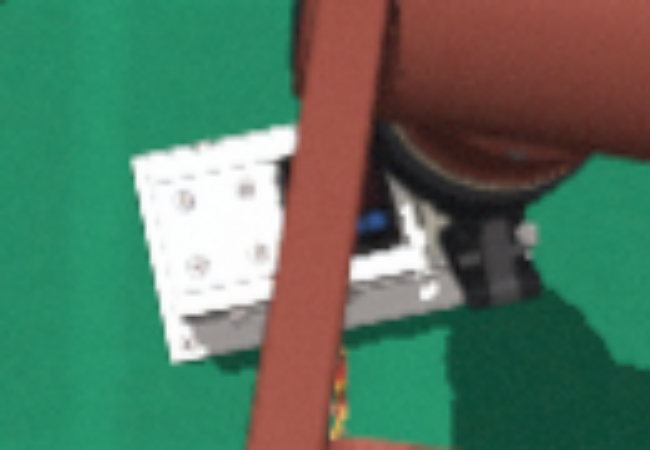

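View pics/d.png

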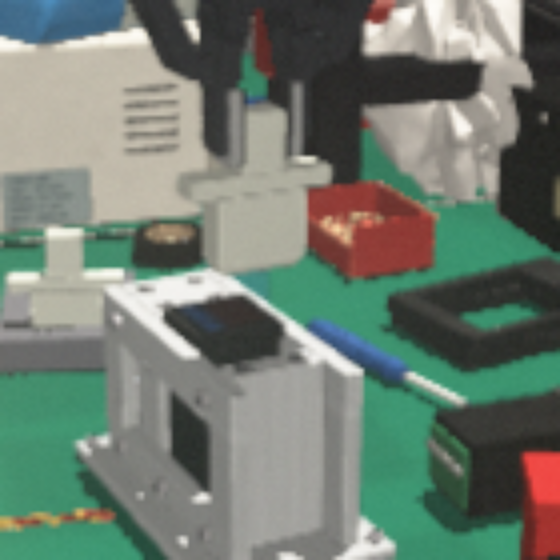

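The side view shows the block hanging upright in the fingers at (255,185) in the crop. I'll measure it against the jig in that same camera, so the calibration error cancels.

Run:
```python
from h import *
p,d=snap('side'); X=cloud('side',d)
c0=np.array([.5417,.0121]);a=np.radians(11.3);Rj=np.array([[np.cos(a),np.sin(a)],[-np.sin(a),np.cos(a)]])
L=np.concatenate([(X[...,:2]-c0)@Rj.T,X[...,2:]],-1)*1000
x,y,z=L[...,0],L[...,1],L[...,2]
# block underside ~ z 146..; bar z 186..196
for n,m in dict(stopface=(abs(x)<20)&(z>30)&(z<95)&(y<-50)&(y>-75), plateend=(abs(x)>27)&(abs(x)<34)&(z>20)&(z<95)&(y<-70)&(y>-95),
  tongue=(abs(x)<30)&(z>158)&(z<182)&(y<-25)&(y>-65), bar=(abs(x)<50)&(z>185)&(z<198)&(y<-25)&(y>-65)).items():
    q=L[m]; print(n,len(q),'y',np.percentile(q[:,1],[10,50,90]).round(1),'x',np.percentile(q[:,0],[1,50,99]).round(1),'z',np.percentile(q[:,2],[1,99]).round(1))
    if n in('tongue','bar','stopface'): print(np.polyfit(q[:,0],q[:,1],1).round(3), np.polyfit(q[:,2],q[:,1],1).round(3))
m=(abs(z-103)<4)&(abs(x)<45)&(abs(y)<90); q=L[m];print('top x',np.percentile(q[:,0],[.5,99.5]).round(1),'y',np.percentile(q[:,1],[.5,99.5]).round(1))
m=(abs(x)<50)&(y<-25)&(y>-65)&(z>140); print('z min',np.percentile(z[m],[.5,1,5]).round(1))
# tongue edges per row
for zz in(160,165,170,175,180,190,193):
    q=L[(abs(z-zz)<1.5)&(abs(x)<60)&(y<-25)&(y>-65)]; print(zz,len(q),q[:,0].min().round(1),q[:,0].max().round(1))
to(.5516,-.0202,.16,101.3)
```

```text
stopface 455 y [-61.7 -60.5 -59. ] x [-13.8   2.4  19.9] z [30.8 94.3]
[ 1.0000e-03 -6.0441e+01] [-3.000e-03 -6.022e+01]
plateend 282 y [-81.6 -80.1 -74.2] x [-34.  -27.2  33.8] z [21.1 93.7]
tongue 303 y [-43.3 -41.8 -37.7] x [-22.3  -2.2  24.5] z [158.3 181.6]
[ -0.107 -41.09 ] [ 2.0000e-03 -4.1309e+01]
bar 273 y [-43.  -41.5 -30.7] x [-35.5  -4.6  37.4] z [185.3 197.5]
[ -0.047 -39.702] [   0.532 -141.716]
top x [-35.   35.8] y [-81.2  81.4]
z min [150.4 153.2 170.7]
160 36 -22.5 24.5
165 38 -21.8 24.9
170 43 -21.7 23.6
175 40 -22.5 24.5
180 41 -22.0 23.7
190 61 -35.5 37.4
193 54 -35.6 37.5
t 12.75 pos [ 0.5513 -0.0193  0.2002] ang 101.37 tilt [-4.e-04  6.e-04 -1.e+00] F [-0.2 -0.5 -0.4] w 0.273 gf 47.5
units [-0.05  0.01  2.01] roll 0.02
```

Emit:
{"fn": "move_arm", "kwargs": {
  "commands": [
    [[-0.06,-0.03,0.4],0],
    [[0,0,0.5],0],
    [[0,0,0.5],0],
    [[0,0,0.3],0],
    [[0,0,0],0],
    [[0,0,0],0],
    [[0,0,0],0]
  ]
}}

```text
time_s: 13.45
eef_pos: [0.5516, -0.0214, 0.1667]
tool_rot: [1.99, 2.43, 0.001]
wrist_force: [1.2, 0.6, -0.4]
grip_width: 0.27
grip_force: 47.5
```

Run:
```python
from h import *
p,d=snap('side'); X=cloud('side',d)
cv2.imwrite('pics/e.png',cv2.resize(p[170:270,230:330,::-1],None,fx=6,fy=6,interpolation=cv2.INTER_CUBIC))
c0=np.array([.5417,.0121]);a=np.radians(11.3);Rj=np.array([[np.cos(a),np.sin(a)],[-np.sin(a),np.cos(a)]])
L=np.concatenate([(X[...,:2]-c0)@Rj.T,X[...,2:]],-1)*1000
x,y,z=L[...,0],L[...,1],L[...,2]
m=(abs(x)<20)&(z>122)&(z<142)&(y<-25)&(y>-65); q=L[m]; print(len(q),np.median(q[:,1]), np.polyfit(q[:,0],q[:,1],1))
q=L[(abs(x)<50)&(z>122)&(z<142)&(y<-25)&(y>-65)]; print(np.percentile(q[:,0],[1,99]))
to(.5514,-.0204,.1175,101.3)
```

```text
174 -43.972288205065446 [ 5.11824629e-03 -4.39720052e+01]
[-22.37549497  24.05761279]
t 13.5 pos [ 0.5516 -0.0214  0.1669] ang 101.35 tilt [ 1.2e-03 -2.0e-04 -1.0e+00] F [ 0.5 -1.1 -1.2] w 0.271 gf 47.5
units [ 0.05 -0.    2.47] roll 0.01
```

View pics/e.png

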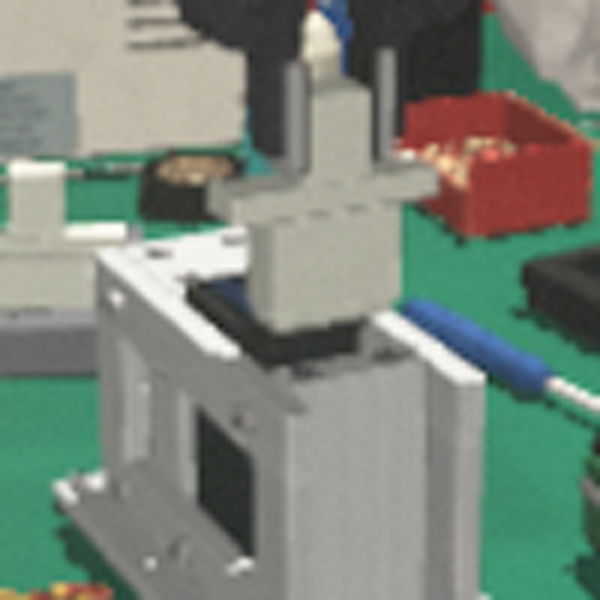

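Slightly too far toward the short stop: the block's front is 16.5 mm from the stop's front and should be 17.5 mm. I'll correct about 0.9 mm and lower slowly.

Emit:
{"fn": "move_arm", "kwargs": {
  "commands": [
    [[0.045,-0.015,0],0],
    [[0,0,0.2],0],
    [[0,0,0.25],0],
    [[0,0,0.25],0],
    [[0,0,0.2],0],
    [[0,0,0],0]
  ]
}}

```text
time_s: 14.1
eef_pos: [0.5498, -0.0203, 0.1471]
tool_rot: [-1.99, -2.429, 0.002]
wrist_force: [0.0, -0.7, -1.6]
grip_width: 0.277
grip_force: 47.5
```

Run:
```python
from h import *
to(.5514,-.0204,.1175,101.3)
```

```text
t 14.1 pos [ 0.5498 -0.0203  0.1471] ang 101.36 tilt [-2.2e-03  3.0e-04 -1.0e+00] F [ 0.  -0.7 -1.6] w 0.277 gf 47.5
units [-0.02  0.08  1.48] roll 0.01
```

Emit:
{"fn": "move_arm", "kwargs": {
  "commands": [
    [[0,0.04,0.2],0],
    [[0,0,0.3],0],
    [[0,0,0.3],0],
    [[0,0,0.3],0],
    [[0,0,0.2],0],
    [[0,0,0],0]
  ]
}}

```text
time_s: 14.7
eef_pos: [0.5506, -0.0202, 0.1212]
tool_rot: [-1.99, -2.429, 0.002]
wrist_force: [-0.4, -0.3, -1.0]
grip_width: 0.268
grip_force: 47.5
```

Run:
```python
from h import *
to(.5514,-.0204,.1175,101.3)
```

```text
t 14.7 pos [ 0.5506 -0.0202  0.1212] ang 101.35 tilt [-2.1e-03  3.0e-04 -1.0e+00] F [-0.4 -0.3 -1. ] w 0.268 gf 47.5
units [-0.02  0.04  0.18] roll 0.01
```

Emit:
{"fn": "move_arm", "kwargs": {
  "commands": [
    [[0,0.02,0.1],0],
    [[0,0,0.08],0],
    [[0,0,0.05],0],
    [[0,0,0],0],
    [[0,0,0],0]
  ]
}}

```text
time_s: 15.2
eef_pos: [0.5519, -0.0202, 0.1178]
tool_rot: [1.991, 2.43, 0.0]
wrist_force: [-0.2, 0.3, -1.1]
grip_width: 0.273
grip_force: 47.5
```

Emit:
{"fn": "move_arm", "kwargs": {
  "commands": [
    [[0,0,0.06],0],
    [[0,0,0],0],
    [[0,0,0],0]
  ]
}}

```text
time_s: 15.5
eef_pos: [0.552, -0.0203, 0.1176]
tool_rot: [1.99, 2.43, 0.0]
wrist_force: [-3.6, -0.2, 5.8]
grip_width: 0.27
grip_force: 48.4
```

The shoulders are on the plates, with 6 N of resistance at the expected height of 0.1176. I'll release the block and let the fingers open.

Emit:
{"fn": "move_arm", "kwargs": {
  "commands": [
    [[0,0,0],0],
    [[0,0,0],0],
    [[0,0,0],0],
    [[0,0,0],0],
    [[0,0,0],0],
    [[0,0,0],0]
  ],
  "hand": 1
}}

```text
time_s: 16.1
eef_pos: [0.5518, -0.0202, 0.1164]
tool_rot: [-1.991, -2.43, 0.0]
wrist_force: [0.6, -0.3, 0.1]
grip_width: 1.001
grip_force: 0.0
```

Emit:
{"fn": "move_arm", "kwargs": {
  "commands": [
    [[0,0,-0.3],0],
    [[0,0,-0.5],0],
    [[0,0,-0.7],0],
    [[0,0,-0.8],0],
    [[0,0,-0.7],0],
    [[0,0,-0.3],0]
  ]
}}

```text
time_s: 16.7
eef_pos: [0.5534, -0.0205, 0.1856]
tool_rot: [1.988, 2.427, 0.004]
wrist_force: [0.7, -0.8, 0.1]
grip_width: 1.001
grip_force: 0.0
```

Run:
```python
from h import *
p,d=snap('side'); X=cloud('side',d)
cv2.imwrite('pics/f.png',cv2.resize(p[150:280,220:350,::-1],None,fx=4,fy=4,interpolation=cv2.INTER_CUBIC))
c0=np.array([.5417,.0121]);a=np.radians(11.3);Rj=np.array([[np.cos(a),np.sin(a)],[-np.sin(a),np.cos(a)]])
L=np.concatenate([(X[...,:2]-c0)@Rj.T,X[...,2:]],-1)*1000
x,y,z=L[...,0],L[...,1],L[...,2]
q=L[(abs(x)<18)&(abs(z-143)<4)&(y<-20)&(y>-55)]; print('tabtop',len(q),np.median(q,0) if len(q) else 0)
q=L[(abs(x)<18)&(z<138)&(z>116)&(y<-20)&(y>-55)]; print('tabface',len(q),np.percentile(q,[2,50,98],axis=0))
q=L[(abs(x)<23)&(abs(y)<24)&(p.max(2)<80)&(abs(z-108)<8)]; print('face',len(q),np.percentile(q,[2,50,98],axis=0))
# target: face centre (top est) .5442,.0153
to(.5442,.015,.15,101.3)
```

```text
tabtop 62 [  1.25522841 -37.70546423 142.3033952 ]
tabface 152 [[ -9.64403903 -44.93873775 117.02495522]
 [ -2.2190624  -42.55902267 127.16965623]
 [ 13.3557033  -25.41681941 137.45524676]]
face 68 [[-22.76216021 -13.84676776 101.6477696 ]
 [-16.84682844   6.11136232 109.00158782]
 [  4.322802    20.40574815 109.86125153]]
t 16.75 pos [ 0.5536 -0.0205  0.1858] ang 101.36 tilt [ 5.e-03 -8.e-04 -1.e+00] F [-0.2  1.4  0.7] w 1.002 gf 0.0
units [ 1.84 -0.12  1.79] roll 0.01
```

View pics/f.png

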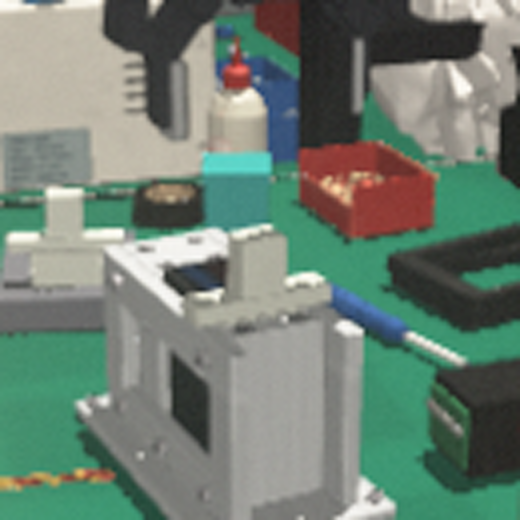

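The block is seated on the plates, with the tab at (258,265) in the crop and its top at 142 mm, and the controller is still proud. Next I shut the fingers and move over the face.

Emit:
{"fn": "move_arm", "kwargs": {
  "commands": [
    [[0.5,-0.05,0],0],
    [[0.7,-0.05,0],0],
    [[0.5,0,0],0],
    [[0.15,0,0],0],
    [[0,0,0],0],
    [[0,0,0],0],
    [[0,0,0.5],0],
    [[0,0,0.8],0],
    [[0,0,0.5],0],
    [[0,0,0],0]
  ],
  "hand": 0
}}

```text
time_s: 17.75
eef_pos: [0.5407, 0.0155, 0.1439]
tool_rot: [-1.989, -2.427, 0.004]
wrist_force: [-0.8, 0.1, -0.0]
grip_width: -0.001
grip_force: 0.0
```

Run:
```python
from h import *
to(.5442,.015,.113,101.3)
```

```text
t 17.75 pos [0.5407 0.0155 0.1439] ang 101.33 tilt [-4.9e-03  4.0e-04 -1.0e+00] F [-0.8  0.1 -0. ] w -0.001 gf 0.0
units [-0.06  0.17  1.54] roll 0.01
```

Emit:
{"fn": "move_arm", "kwargs": {
  "commands": [
    [[0,0,0.4],0],
    [[0,0,0.5],0],
    [[0,0,0.4],0],
    [[0,0,0.1],0],
    [[0,0,0],0],
    [[0,0,0],0],
    [[0,0,0],0]
  ]
}}

```text
time_s: 18.45
eef_pos: [0.5431, 0.0156, 0.119]
tool_rot: [1.99, 2.43, 0.001]
wrist_force: [0.2, -0.3, 1.0]
grip_width: -0.002
grip_force: 0.0
```

Run:
```python
from h import *
to(.5442,.015,.109,101.3)
```

```text
t 18.45 pos [0.5431 0.0156 0.119 ] ang 101.36 tilt [ 1.1e-03 -1.0e-04 -1.0e+00] F [ 0.2 -0.3  1. ] w -0.002 gf 0.0
units [-0.04  0.05  0.5 ] roll 0.01
```

Emit:
{"fn": "move_arm", "kwargs": {
  "commands": [
    [[0,0.03,0.2],0],
    [[0,0,0.2],0],
    [[0,0,0.1],0],
    [[0,0,0.1],0],
    [[0,0,0],0],
    [[0,0,0],0]
  ]
}}

```text
time_s: 19.05
eef_pos: [0.5433, 0.0158, 0.1069]
tool_rot: [1.991, 2.43, 0.0]
wrist_force: [-1.8, 0.5, 3.8]
grip_width: 0.004
grip_force: 1.7
```

Emit:
{"fn": "move_arm", "kwargs": {
  "commands": [
    [[0,0,0.07],0],
    [[0,0,0.07],0],
    [[0,0,0.06],0],
    [[0,0,0],0],
    [[0,0,0],0]
  ]
}}

```text
time_s: 19.55
eef_pos: [0.5435, 0.0157, 0.1033]
tool_rot: [1.99, 2.43, 0.0]
wrist_force: [-1.5, -0.2, 6.4]
grip_width: -0.003
grip_force: 3.5
```

Emit:
{"fn": "move_arm", "kwargs": {
  "commands": [
    [[0,0,0.05],0],
    [[0,0,0.05],0],
    [[0,0,0],0],
    [[0,0,0],0]
  ]
}}

```text
time_s: 19.95
eef_pos: [0.5443, 0.0157, 0.103]
tool_rot: [1.99, 2.429, 0.001]
wrist_force: [-4.4, 0.4, 13.0]
grip_width: -0.004
grip_force: 6.9
```

Emit:
{"fn": "move_arm", "kwargs": {
  "commands": [
    [[0,0,0.05],0],
    [[0,0,0],0],
    [[0,0,0],0],
    [[0,0,0],0],
    [[0,0,0],0],
    [[0,0,0],0]
  ]
}}

```text
time_s: 20.55
eef_pos: [0.5447, 0.0157, 0.103]
tool_rot: [1.989, 2.429, 0.002]
wrist_force: [-5.6, 0.6, 17.7]
grip_width: 0.001
grip_force: 8.8
```

Run:
```python
from h import *
p,d=snap('side'); X=cloud('side',d)
cv2.imwrite('pics/g.png',cv2.resize(p[150:280,220:350,::-1],None,fx=4,fy=4,interpolation=cv2.INTER_CUBIC))
to(.5442,.015,.103,101.3)
```

```text
t 20.6 pos [0.5447 0.0157 0.103 ] ang 101.36 tilt [ 2.4e-03 -3.0e-04 -1.0e+00] F [-5.1  1.2 18.1] w -0.0 gf 8.8
units [-0.03 -0.03  0.  ] roll 0.02
```

View pics/g.png

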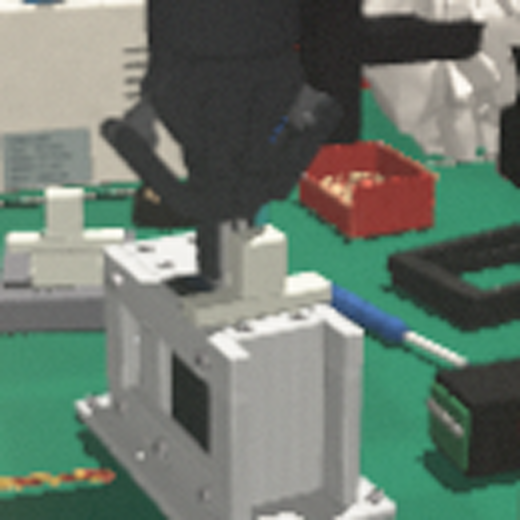

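The fingers at (215,265) press the face flush at z = 0.103 with about 18 N, and the block at (258,268) is still seated. Handing in.

```bash
python3 -c "
from bench import robot
print(robot.hand_in())"
```

```text
the job is handed in; nothing more can be done
None
```

I handed the job in with the thick block seated in the wide gap and let go, and the controller held flush (fingertips at z = 0.103 m) with about 18 N; hand-in gave no verdict.

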